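# Dock the sample carrier and dose it

### The arm

A 6-joint arm with a two-finger parallel gripper is mounted at the origin on the work surface. World frame = base frame: x ahead of the robot, y to its left, z up, the work surface at z = 0. Lengths are in m, angles in rad, forces in N, time in s.
With the tool pointing down it reaches from about 0.375 to 0.9 m from the base axis. Payload 3.1 kg.
Tool frame: the origin (TCP) lies at the very end of the fingers, on their centre line; the grasp point (between the pads) lies 19 mm behind it; z points along the fingers, y is the line along which they close (so a half turn about z gives the same grasp; the last joint's range is limited). The gripper opens to 85 mm and grips with 20 to 120 N. Pads are 22 mm wide; open, the fingers measure 114 mm over their backs; the gripper's body (76 mm by 85 mm) begins 54 mm behind the grasp point. The pads swing forward as they close: fully open they stand 13 mm farther back than shut.
Start: joints at [-1.514, 0.527, 1.433, -0, 1.181, -0.178], TCP at [0.145, -0.608, 0.231] pointing down, gripper open.
Joint ranges: [-3.08, 3.08], [-0.75, 2.2], [0.22, 2.44], [-1.43, 4.57], [0, 2.65], [-2.85, 2.85]. Speed limits (rad/s): [2.79, 2.79, 3.14, 3.14, 3.14, 3.14].

### API

Orientations are given as a unit quaternion [x, y, z, w].
In Python, from station import manip, vision gives the robot as it stands.
- The arm moves only by the tool drive_tool, never from a script. Its argument "deltas" is a list that holds one entry, the list of rows, each a list of 4 numbers: the shift along the tool's x, y, z in mm, then the turn about the tool's z in rad. A call has 1 to 5 rows; each row is the pose to reach, as a shift and turn from the pose commanded when the call began, along the tool's axes at that moment; what a row does not reach only later rows make up. A row lasts 1/12 s, in which the tool goes at most 41.7 mm and 7.16 degrees, less where a joint would pass 70% of its speed; a pose out of reach is approached as far as the arm can. A call with a gripper value outside its range is refused whole. "jaw" is the finger opening in mm, from 0 to 85.4, set as the call begins (left out, the last holds). The fingers move at their own pace and stop on an object; "force" is the grip in N (left out, the last holds). Time passes only in rows, so rows that repeat a pose let the fingers close. It gives the time, the measured TCP pose, the force, the opening and the grip force at its end, in the units of the state.
- manip.sense(): the state, without advancing time (a new reading comes with each control period).
- vision.snapshot(name): name is "scene" or "top" or "wrist"; returns the picture (420x560x3 uint8, red, green, blue); there is no depth.
- vision.camera_model(name): a dict with "camera_matrix" (3x3 intrinsics, pixels), "D" ([k1, k2, p1, p2, k3] as OpenCV has them; the pictures are not rectified), "rvec" (rotation vector, rad) and "tvec" (3), from world to camera coordinates, as OpenCV has them. Camera axes: x right, y down, z forward; pixel columns grow to the right and rows downward; lengths in m; the calibration is good to about 2 mm. A picture is of the moment at which its call begins: read the wrist's pose just before it. camera_model takes no time and is no camera call; for the wrist camera it gives the pose at the moment of the call.
- manip.sign_off(): hands the job in; it is judged then, once.
The state is a dict: "t": time; "q": joint angles; "qd": joint speeds; "tau": joint torques, N m; "tcp_pos": TCP position; "tool_rot": TCP orientation; "force": force on the tool from outside, world axes, zero at the start; "ft_torque": the same for the moment, N m; "finger_gap": opening from 0.0 (shut) to 1.0 (fully open); "gripper_force": force on a finger pad.
Only numpy, scipy, OpenCV 4.12 (cv2) and the standard library are available. Lean on these libraries where they do the work, as an engineer would, in place of code of your own. Each camera call takes 0.05 s, during which the arm holds its last target. There are 200 camera calls.

### The job

On the little dosing feeder, push the blue sample carrier along its rail until it clicks home in the green-marked station, with its cup under the steel spout. Then press the red pump cap on the bottle fully down and let it come back up to dose the cup; do not press it before the carrier is home. Leave the carrier in that station and the things standing around the feeder where they are.

Things in the scene. Friction and masses are not known exactly. Their poses are not given: they have to be found in the camera images.
- feeder: fixed dosing feeder, grey base 150 x 370 x 12 mm; origin on the table under mid-rail; x across the rail away from the robot, y along the rail in the pushing direction, z up. Rail along x = 0, y -185 to 160 mm. White bottle 68 mm across at x 108, y 100 mm; its steel spout (8 mm bar, z 193 to 207 mm) runs from it to x 0, y 20 mm, then down through the roof to z 124 mm
- roof_edge (a point): middle of the robot-side edge, underside, of the clear blue-edged splash roof over the rail (z 185 mm, 7 mm thick): it reaches 110 mm to either side along the rail and 152 mm back to two thin posts at its far corners; open to the robot and at both ends. It overhangs the tab, so the carrier must be pushed home by a tool leaning in under it, 30 to 45 degrees from vertical
- carrier (a joint): travel of the blue carrier along the rail in m, growing along the feeder's +y, 0 to 0.22; needs about 1 N. Sprung-ball detents at 0.140 (green-marked dosing station, the one wanted) and 0.200 (black-marked, not wanted): about 4 N to enter or leave, each pulls the carrier in from 7 mm either side. Starts at 0 to 0.05, in no detent
- carrier_tab (a point): centre of the top of the carrier's yellow push tab, z 85 mm. Tab: upright, z 29 to 85 mm, 14 mm thick along the rail, from 17 mm nearer the robot than this point to 18 mm beyond it, where the carrier body begins: 80 (across) x 100 (along) mm, z 28 to 54 mm, centred 58 mm beyond this point, carrying a white cup 44 mm across with its rim at z 98 mm
- station (a point): fixed point where carrier_tab stands when the carrier is home in the green-marked dosing station; a green stripe lies on the base below it
- pump (a joint): how far the red pump cap is pressed in m: 0 up, 0.012 fully down; about 4 N to start, 10 N at the bottom; springs back
- pump_top (a point): centre of the top face of the red pump cap, a disc 42 mm in diameter, z = 242 mm when up; it is pressed straight down and nothing stands above it
- tube_rack: a white rack of eight capped sample tubes, 60 x 140 mm, 103 mm tall; loose bystander, origin under its centre
- carton: a yellow reagent carton, 70 x 100 mm, 80 mm tall; loose bystander, origin under its centre
- tip_box: a blue pipette-tip box with a grey lid, 82 x 112 mm, 65 mm tall; loose bystander, origin under its centre

How it is judged:
On the way, in this order (a step that is already met when the one before it is completed fails the run):
1. the carrier stands home in the dosing station (value of joint carrier between 0.136 and 0.144 m), for 0.3 s.
2. the pump cap is pressed fully down with the carrier home (all of step 1 and value of joint pump above 0.009 m), for 0.1 s.
At the end, for the whole second after the job is handed in: the carrier rests in the dosing station (joint 0.140 within 4 mm), the pump cap has been pressed (9 mm or more) there and is back up (within 2 mm), and rack, carton and tip box stand within 20 mm of where they were (all of step 1 and velocity of joint carrier between -0.01 and 0.01 m/s and value of joint pump below 0.002 m and distance of each of tube_rack, carton, tip_box from where it was at the start of the episode below 0.02 m); the robot touches nothing.
It fails at once if the pump is pressed (over 4 mm) while the carrier is not home in the dosing station (value of joint pump above 0.004 m and not (value of joint carrier between 0.136 and 0.144 m)).
It fails at once if a bystander is moved over 20 mm or tipped (distance of any of tube_rack, carton, tip_box from where it was at the start of the episode above 0.02 m or angle between any of tube_rack, carton, tip_box's own z axis and vertical above 0.3 rad).
It also fails if it takes over 48 s, if anything falls off the work surface, if the arm or the gripper's body presses on something with over 40 N, if the wrist force passes 120 N, or if a joint passes its speed limit or range.

## Working session

There is one attempt and no reset: what is moved stays moved. The work goes in short steps, Python scripts to look and compute and a tool call to move; the robot and the scene stay as the last step left them, time stands still between calls to the robot, and variables do not carry over. Pictures are saved under pics/ and viewed, at most 10 in all, crops included, and the job is handed in when it is done.

Besides the shell and the picture viewer there is one more tool, called after "Request:" in YAML: its name, and indented under it one key for each argument. drive_tool: Moves the arm, as the interface text tells. Its arguments: {"type":"object","properties":{"deltas":{"type":"array"},"jaw":{"type":"number"},"force":{"type":"number"}},"required":["deltas"]}

```bash
mkdir -p pics; python3 - <<'E'
from station import manip, vision
import cv2,numpy as np
s=manip.sense();print(s['t'],s['tcp_pos'],s['tool_rot'])
a=vision.snapshot("scene");b=vision.snapshot("top")
np.save('a.npy',a);np.save('b.npy',b)
cv2.imwrite('pics/s.png',a[:,:,::-1]);cv2.imwrite('pics/t.png',b[:,:,::-1])
for n in("scene","top"):
  m=vision.camera_model(n);R=cv2.Rodrigues(np.array(m['rvec']))[0];print(n,-R.T@np.array(m['tvec']).ravel(),R[2],np.array(m['camera_matrix'])[0,0])
E
```

```text
0.0 [ 0.14537916 -0.60709469  0.23032476] [ 9.93117116e-01  1.17120145e-01  6.92662730e-05 -1.12312266e-03]
scene [ 1.15514511 -0.83541692  1.23789858] [-0.37580186  0.56072905 -0.73780479] 515.9752892262256
top [ 0.45766138 -0.04501002  1.13603943] [ 0.16510791  0.02342494 -0.98599729] 403.90870505834016
```

View pics/s.png

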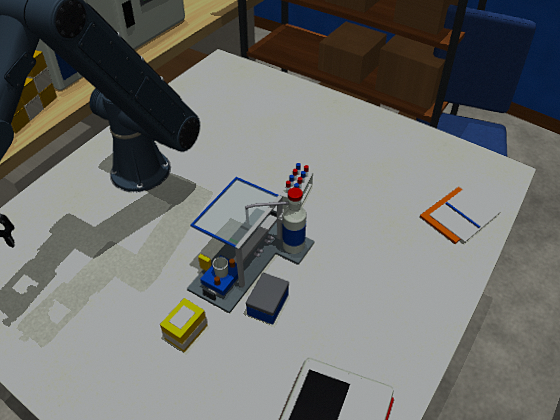

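View pics/t.png

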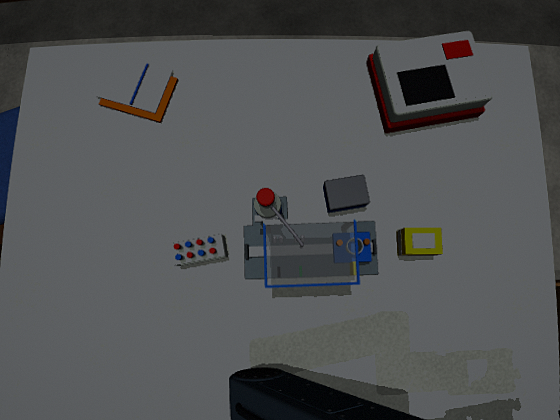

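The scene view shows the feeder mid-table, with the carrier at its near end: yellow tab around (205,262), red cap at (295,195), roof corner at (236,179). In the top view the roof front edge runs (266,286)–(358,283), the red cap is at (265,198) and the yellow tab is near (353,268).

```bash
cat > h.py <<'E'
import numpy as np,cv2
from station import manip,vision
def ray(n,uv,m=None):
    m=m or vision.camera_model(n);R=cv2.Rodrigues(np.array(m['rvec'],float))[0];t=np.array(m['tvec'],float).ravel()
    p=cv2.undistortPoints(np.array([[uv]],float),np.array(m['camera_matrix']),np.array(m['D'],float)).ravel()
    d=R.T@np.array([p[0],p[1],1]);return -R.T@t,d/np.linalg.norm(d)
def plane(n,uv,z,m=None):
    c,d=ray(n,uv,m);return c+d*(z-c[2])/d[2]
def two(r1,r2):
    (a,d),(b,e)=r1,r2
    s=np.linalg.lstsq(np.c_[d,-e],b-a,rcond=None)[0];p,q=a+s[0]*d,b+s[1]*e
    return (p+q)/2,np.linalg.norm(p-q)
E
python3 - <<'E'
import cv2,numpy as np
from h import *
a=np.load('a.npy');b=np.load('b.npy')
def blobs(im,f,name,box):
    h=cv2.cvtColor(im,cv2.COLOR_RGB2HSV);m=f(h[:,:,0].astype(int),h[:,:,1],h[:,:,2]).astype(np.uint8)
    x0,y0,x1,y1=box;k=np.zeros_like(m);k[y0:y1,x0:x1]=m[y0:y1,x0:x1]
    n,l,st,c=cv2.connectedComponentsWithStats(k)
    for i in range(1,n):
        if st[i,4]>4: print(name,st[i],c[i].round(1))
red=lambda h,s,v:((h<6)|(h>174))&(s>150)&(v>80)
yel=lambda h,s,v:(h>20)&(h<32)&(s>130)&(v>60)
blu=lambda h,s,v:(h>100)&(h<125)&(s>150)&(v>60)
grn=lambda h,s,v:(h>40)&(h<85)&(s>80)&(v>40)
for nm,im,bx in(('scene',a,(150,150,330,360)),('top',b,(160,170,460,310))):
    for c,f in(('red',red),('yel',yel),('blu',blu),('grn',grn)): blobs(im,f,nm+c,bx)
ca=cv2.resize(a[155:315,170:330],None,fx=3.7,fy=3.7,interpolation=cv2.INTER_CUBIC)
cb=cv2.resize(b[180:310,235:385],None,fx=4,fy=4,interpolation=cv2.INTER_CUBIC)
cv2.imwrite('pics/ca.png',ca[:,:,::-1]);cv2.imwrite('pics/cb.png',cb[:,:,::-1])
E
```

```text
scenered [304 165   4   3  11] [305.6 166.1]
scenered [293 169   4   3  12] [294.5 170. ]
scenered [298 177   4   3  12] [299.5 178. ]
scenered [286 181   5   3  12] [287.8 181.9]
scenered [288 187  15  11 125] [294.7 192.4]
sceneyel [198 254  13  17 156] [204.1 261.8]
sceneyel [160 298  46  46 852] [182.9 321.8]
sceneyel [189 324  18  21  44] [198. 334.]
sceneyel [165 338  22  14  38] [175.8 345.2]
sceneblu [296 163   4   3  11] [297.6 164.1]
sceneblu [301 171   5   4  14] [302.7 172.1]
sceneblu [290 175   4   3  12] [291.5 176. ]
sceneblu [191 177  87  70 331] [225.  208.5]
sceneblu [294 183   5   4  17] [295.9 184.6]
sceneblu [295 232   4   7  12] [296.4 234.8]
sceneblu [295 240   4   5   8] [296.2 242.1]
sceneblu [200 263  38  29 423] [219.2 277.5]
sceneblu [269 315   5   3   6] [271.2 315.7]
scenegrn [230 238   8   5  17] [233.6 240.4]
topred [256 188  18  17 227] [265.  195.9]
topred [196 239   5   6  20] [198.4 241.6]
topred [174 244   5   5  21] [176.  245.8]
topred [209 248   6   5  22] [211.7 250. ]
topred [187 252   5   5  22] [188.9 254.1]
topyel [405 228  38  26 604] [423.1 240.9]
topyel [353 262   2   4   6] [353.5 263.2]
topblu [263 220 109  68 810] [328.9 259.2]
topblu [208 237   5   6  26] [210.  239.5]
topblu [185 242   6   5  25] [187.4 243.8]
topblu [198 250   6   6  28] [200.5 252.2]
topblu [175 254   6   6  28] [177.6 256.5]
topgrn [299 266   3  10  24] [300.2 270. ]
```

View pics/ca.png

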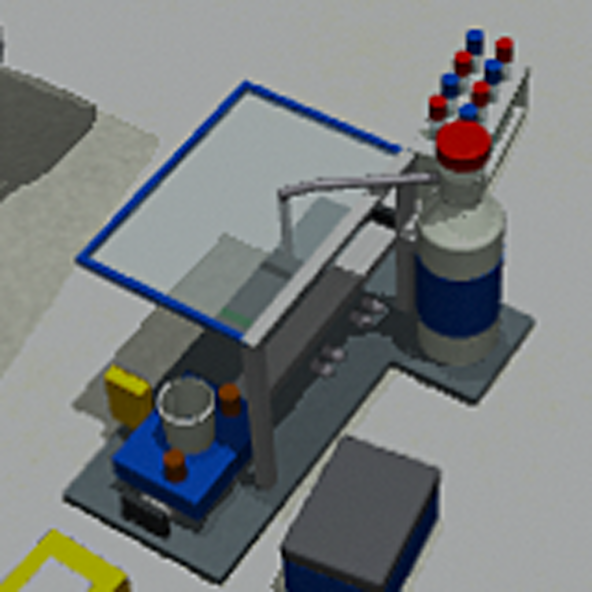

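View pics/cb.png

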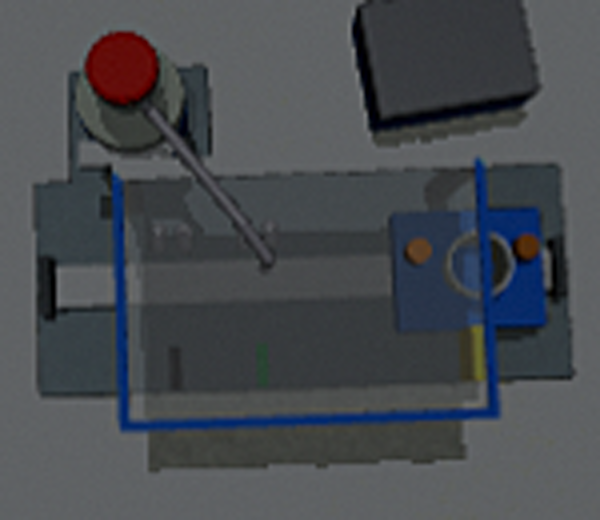

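The crops show the roof front corners at about scene (192,225) and (237,178), and top (266,287) and (359,283). The tab's top centre is near scene (205,258) and top (354,268), and the green stripe is near top (300,271).

```bash
python3 - <<'E'
from h import *
np.set_printoptions(precision=4,suppress=True)
P=lambda n,u,z:print(n,u,plane(n,u,z))
L,Rr=two(ray('top',(266,286.5)),ray('scene',(236.8,178))),two(ray('top',(359,283)),ray('scene',(191.7,225.3)))
print('roof L,R',L,Rr)
for u in((266,286.5),(359,283)):P('top',u,.192)
for u in((236.8,178),(191.7,225.3)):P('scene',u,.192)
print('cap',two(ray('top',(265.3,196.3)),ray('scene',(295,190.5))));P('top',(265.3,196.3),.242);P('scene',(295,190),.242)
print('tab',two(ray('top',(354,267.5)),ray('scene',(205,258.5))));P('top',(354,267.5),.085);P('scene',(205,258.5),.085)
P('top',(300.2,270.5),.012);P('scene',(233.4,240.4),.012)
# base corners top
for u in((244.5,278.8),(378,274),(374.5,221),(243.5,226)):P('top',u,.012)
P('top',(236/4+235-.4+8,0),.2)
print('spout',plane('top',(235+268/4,180+262/4),.2),'cup',plane('top',(235+480/4,180+264/4),.098))
E
```

```text
roof L,R (array([0.4418, 0.0051, 0.1906]), np.float64(0.0005013031428408152)) (array([ 0.4509, -0.2101,  0.1909]), np.float64(0.00018818153828761462))
top (266, 286.5) [0.4416 0.0049 0.192 ]
top (359, 283) [ 0.451  -0.2098  0.192 ]
scene (236.8, 178) [0.4429 0.0042 0.192 ]
scene (191.7, 225.3) [ 0.4516 -0.2108  0.192 ]
cap (array([0.6423, 0.0063, 0.2488]), np.float64(0.00018769567943564136))
top (265.3, 196.3) [0.6436 0.0067 0.242 ]
scene (295, 190) [0.6378 0.0138 0.242 ]
tab (array([ 0.4892, -0.2178,  0.0798]), np.float64(0.002189006708781799))
top (354, 267.5) [ 0.4899 -0.2162  0.085 ]
scene (205, 258.5) [ 0.4914 -0.2213  0.085 ]
top (300.2, 270.5) [ 0.4831 -0.0795  0.012 ]
scene (233.4, 240.4) [ 0.478 -0.079  0.012]
top (244.5, 278.8) [0.4589 0.0741 0.012 ]
top (378, 274) [ 0.4745 -0.2944  0.012 ]
top (374.5, 221) [ 0.6223 -0.2884  0.012 ]
top (243.5, 226) [0.6059 0.0801 0.012 ]
top (301.6, 0) [ 1.1872 -0.0786  0.2   ]
spout [ 0.5364 -0.0778  0.2   ] cup [ 0.5445 -0.2176  0.098 ]
```

All the measurements agree: feeder yaw is about 0.042 rad, the tab is at (0.487,-0.218), the station at about (0.481,-0.079), and the cap at (0.642,0.006). The drive has no tilt axis, so I need some way to lean the tool. First I'll test in free space what happens at the edge of the reach.

Request:
drive_tool:
  deltas:
    - [[0,40,0,0],[0,80,0,0],[0,120,0,0],[0,160,0,0],[0,200,0,0]]
  jaw: 0

```text
t: 0.52
tcp_pos: [0.1923, -0.8034, 0.2307]
tool_rot: [0.993, 0.117, 0.0, -0.001]
force: [-0.6, -1.9, 0.8]
finger_gap: 0.302
gripper_force: 0.0
```

Request:
drive_tool:
  deltas:
    - [[0,40,0,0],[0,80,0,0],[0,120,0,0],[0,160,0,0],[0,200,0,0]]

```text
t: 0.93
tcp_pos: [0.2211, -0.9222, 0.2074]
tool_rot: [0.993, 0.117, 0.002, 0.007]
force: [-0.3, 0.1, -2.4]
finger_gap: -0.004
gripper_force: 0.0
```

```bash
python3 -c "
from h import *
s=manip.sense();print(s['t'],np.round(s['q'],3),s['tcp_pos'],s['tool_rot'])"
```

```text
0.9333 [-1.454  1.123  0.225  0.004  1.779 -0.117] [ 0.22105037 -0.92218502  0.20742233] [0.99308497 0.11715153 0.0018241  0.00737766]
```

Request:
drive_tool:
  deltas:
    - [[0,200,0,0],[0,200,0,0],[0,200,0,0],[0,200,0,0],[0,200,0,0]]

```text
t: 1.35
tcp_pos: [0.2248, -0.9399, 0.1935]
tool_rot: [0.993, 0.117, 0.004, 0.031]
force: [-0.2, -0.5, 0.1]
finger_gap: -0.002
gripper_force: 0.0
```

```bash
python3 -c "
from h import *
s=manip.sense();print(s['t'],np.round(s['q'],3),s['tcp_pos'],s['tool_rot'])"
```

```text
1.35 [-1.453  1.141  0.219  0.007  1.72  -0.116] [ 0.22482309 -0.93993441  0.19348073] [0.99263504 0.11705983 0.00357813 0.03098161]
```

The pull past the reach limit does lean the tool outward, and the lean carries over from call to call. That is the direction I need, so I'll keep building it up.

Request:
drive_tool:
  deltas:
    - [[0,400,-80,0],[0,400,-80,0],[0,400,-80,0],[0,400,-80,0],[0,400,-80,0]]

```text
t: 1.77
tcp_pos: [0.2267, -0.9479, 0.201]
tool_rot: [0.992, 0.117, 0.005, 0.047]
force: [-0.3, 0.8, -0.9]
finger_gap: 0.001
gripper_force: 0.0
```

Request:
drive_tool:
  deltas:
    - [[0,400,0,0],[0,400,0,0],[0,400,0,0],[0,400,0,0],[0,400,0,0]]

```text
t: 2.18
tcp_pos: [0.2299, -0.961, 0.1802]
tool_rot: [0.991, 0.117, 0.007, 0.062]
force: [-0.0, 0.9, -0.4]
finger_gap: 0.004
gripper_force: 0.0
```

```bash
python3 -c "
from h import *
s=manip.sense();print(s['t'],np.round(s['q'],3),s['tcp_pos'],s['tool_rot'])"
```

```text
2.1833 [-1.453  1.157  0.22   0.015  1.641 -0.115] [ 0.2298984  -0.9609768   0.18015617] [0.99118756 0.11688211 0.00737519 0.06189823]
```

Request:
drive_tool:
  deltas:
    - [[0,400,-70,0],[0,400,-70,0],[0,400,-70,0],[0,400,-70,0],[0,400,-70,0]]

```text
t: 2.6
tcp_pos: [0.2315, -0.9678, 0.1983]
tool_rot: [0.99, 0.117, 0.009, 0.08]
force: [-0.4, 0.0, 0.5]
finger_gap: -0.001
gripper_force: 0.0
```

Request:
drive_tool:
  deltas:
    - [[0,400,-70,0],[0,400,-70,0],[0,400,-70,0],[0,400,-70,0],[0,400,-70,0]]

```text
t: 3.02
tcp_pos: [0.2327, -0.973, 0.2157]
tool_rot: [0.989, 0.117, 0.011, 0.095]
force: [0.1, 0.5, 0.2]
finger_gap: -0.0
gripper_force: 0.0
```

Request:
drive_tool:
  deltas:
    - [[0,400,-70,0],[0,400,-70,0],[0,400,-70,0],[0,400,-70,0],[0,400,-70,0]]

```text
t: 3.43
tcp_pos: [0.2338, -0.9776, 0.2363]
tool_rot: [0.987, 0.116, 0.013, 0.111]
force: [0.6, -0.4, -0.7]
finger_gap: -0.003
gripper_force: 0.0
```

Request:
drive_tool:
  deltas:
    - [[0,400,-70,0],[0,400,-70,0],[0,400,-70,0],[0,400,-70,0],[0,400,-70,0]]

```text
t: 3.85
tcp_pos: [0.2347, -0.9812, 0.259]
tool_rot: [0.985, 0.116, 0.015, 0.127]
force: [1.0, -0.7, -0.2]
finger_gap: 0.002
gripper_force: 0.0
```

```bash
python3 -c "
from h import *
s=manip.sense();print(s['t'],np.round(s['q'],3),s['tcp_pos'],s['tool_rot'])"
```

```text
3.85 [-1.455  1.081  0.219  0.03   1.587 -0.115] [ 0.23469298 -0.98117347  0.25898117] [0.98491773 0.11617599 0.01497282 0.1273421 ]
```

The leaning works, but the lean direction is fixed in the world. The remaining tilt therefore has to be pulled at the azimuth that brings the sum onto the feeder's +x. I'll compute the transfer in tool axes.

```bash
cat >> h.py <<'E'
from scipy.spatial.transform import Rotation as Ro
np.set_printoptions(precision=4,suppress=True)
def st():
    s=manip.sense();R=Ro.from_quat(s['tool_rot']).as_matrix()
    print('t',round(s['t'],2),'q',np.round(s['q'],3),'tcp',s['tcp_pos'],'F',np.round(s['force'],1),'zax',R[:,2],'xax',R[:,0],'tilt',np.degrees(np.arccos(-R[2,2])).round(1))
    return s,R
def go(to,R,p):  # world target -> tool mm
    return np.round(1000*R.T@(np.array(to)-p),1)
E
python3 -c "
from h import *
s,R=st();print(go([.82,.38,.36],R,s['tcp_pos']))"
```

```text
t 3.85 q [-1.455  1.081  0.219  0.03   1.587 -0.115] tcp [ 0.2347 -0.9812  0.259 ] F [ 1.  -0.7 -0.2] zax [ 0.0591 -0.2474 -0.9671] xax [ 0.9726  0.2327 -0.0001] tilt 14.7
[  885.9 -1122.9  -399.8]
```

Request:
drive_tool:
  deltas:
    - [[24,-31,-12,0],[48,-62,-24,0],[73,-93,-36,0],[98,-124,-48,0],[123,-156,-58,0]]

```text
t: 4.27
tcp_pos: [0.3141, -0.7946, 0.2755]
tool_rot: [0.985, 0.116, 0.015, 0.128]
force: [0.4, 0.1, -0.0]
finger_gap: 0.001
gripper_force: 0.0
```

Request:
drive_tool:
  deltas:
    - [[24,-31,-12,0],[48,-62,-24,0],[73,-93,-36,0],[98,-124,-48,0],[123,-156,-58,0]]

```text
t: 4.68
tcp_pos: [0.3953, -0.6051, 0.2922]
tool_rot: [0.985, 0.116, 0.015, 0.128]
force: [1.1, -0.4, 0.4]
finger_gap: -0.002
gripper_force: 0.0
```

Request:
drive_tool:
  deltas:
    - [[24,-31,-12,0],[48,-62,-24,0],[73,-93,-36,0],[98,-124,-48,0],[123,-156,-58,0]]

```text
t: 5.1
tcp_pos: [0.4764, -0.4157, 0.3087]
tool_rot: [0.985, 0.116, 0.016, 0.128]
force: [1.1, 0.2, -1.0]
finger_gap: -0.001
gripper_force: 0.0
```

```bash
python3 -c "
from h import *
s,R=st();print(go([.82,.38,.36],R,s['tcp_pos']))"
```

```text
t 5.1 q [-0.836  0.384  1.485 -0.141  1.049  0.557] tcp [ 0.4764 -0.4157  0.3087] F [ 1.1  0.2 -1. ] zax [ 0.0604 -0.2482 -0.9668] xax [0.9726 0.2323 0.0012] tilt 14.8
[ 519.1 -658.2 -226.3]
```

Request:
drive_tool:
  deltas:
    - [[24,-31,-12,0],[48,-62,-24,0],[73,-93,-36,0],[98,-124,-48,0],[123,-156,-58,0]]

```text
t: 5.52
tcp_pos: [0.5576, -0.226, 0.3253]
tool_rot: [0.985, 0.116, 0.016, 0.128]
force: [1.3, -0.5, -0.4]
finger_gap: 0.002
gripper_force: 0.0
```

Request:
drive_tool:
  deltas:
    - [[24,-31,-12,0],[48,-62,-24,0],[73,-93,-36,0],[98,-124,-48,0],[123,-156,-58,0]]

```text
t: 5.93
tcp_pos: [0.6386, -0.0362, 0.3418]
tool_rot: [0.985, 0.116, 0.016, 0.127]
force: [2.0, -0.8, 0.2]
finger_gap: 0.0
gripper_force: 0.0
```

Request:
drive_tool:
  deltas:
    - [[24,-31,-12,0],[48,-62,-24,0],[73,-93,-36,0],[98,-124,-48,0],[123,-156,-58,0]]

```text
t: 6.35
tcp_pos: [0.7195, 0.1534, 0.3583]
tool_rot: [0.985, 0.116, 0.016, 0.127]
force: [0.8, -0.4, 0.7]
finger_gap: 0.001
gripper_force: 0.0
```

Request:
drive_tool:
  deltas:
    - [[26,-31,-10,0],[52,-62,-20,0],[78,-93,-30,0],[104,-124,-40,0],[130,-155,-50,0]]

```text
t: 6.77
tcp_pos: [0.8059, 0.338, 0.3668]
tool_rot: [0.985, 0.117, 0.016, 0.127]
force: [2.2, 1.2, 1.0]
finger_gap: -0.001
gripper_force: 0.0
```

```bash
python3 -c "
from h import *
s,R=st();d=np.array([np.cos(.45),np.sin(.45),.15]);print(R.T@d*400)"
```

```text
t 6.77 q [ 0.356  0.941  0.265 -0.274  1.952  1.59 ] tcp [0.8059 0.338  0.3668] F [2.2 1.2 1. ] zax [ 0.0603 -0.2459 -0.9674] xax [0.9722 0.234  0.0011] tilt 14.7
[390.955  -67.0321 -79.1256]
```

Request:
drive_tool:
  deltas:
    - [[390,-70,-20,0],[390,-70,-20,0],[390,-70,-20,0],[390,-70,-20,0],[390,-70,-20,0]]

```text
t: 7.18
tcp_pos: [0.8439, 0.342, 0.3147]
tool_rot: [0.985, 0.117, 0.031, 0.123]
force: [1.0, 0.4, 0.2]
finger_gap: 0.003
gripper_force: 0.0
```

Request:
drive_tool:
  deltas:
    - [[390,-70,-20,0],[390,-70,-20,0],[390,-70,-20,0],[390,-70,-20,0],[390,-70,-20,0]]

```text
t: 7.6
tcp_pos: [0.8669, 0.3475, 0.2703]
tool_rot: [0.985, 0.12, 0.044, 0.119]
force: [1.3, 0.3, 0.1]
finger_gap: 0.001
gripper_force: 0.0
```

Request:
drive_tool:
  deltas:
    - [[390,-70,-20,0],[390,-70,-20,0],[390,-70,-20,0],[390,-70,-20,0],[390,-70,-20,0]]

```text
t: 8.02
tcp_pos: [0.8852, 0.3523, 0.2371]
tool_rot: [0.984, 0.122, 0.059, 0.115]
force: [0.3, 0.2, -0.3]
finger_gap: -0.002
gripper_force: 0.0
```

```bash
python3 -c "
from h import *
s,R=st();d=np.array([np.cos(.45),np.sin(.45),.15]);print(R.T@d*400)"
```

```text
t 8.02 q [ 0.34   1.104  0.219 -0.255  1.746  1.61 ] tcp [0.8852 0.3523 0.2371] F [ 0.3  0.2 -0.3] zax [ 0.1434 -0.2128 -0.9665] xax [0.9634 0.2535 0.0871] tilt 14.9
[396.3314 -68.1273 -43.3596]
```

Request:
drive_tool:
  deltas:
    - [[390,-50,-80,0],[390,-50,-80,0],[390,-50,-80,0],[390,-50,-80,0],[390,-50,-80,0]]

```text
t: 8.43
tcp_pos: [0.8955, 0.353, 0.239]
tool_rot: [0.983, 0.124, 0.075, 0.111]
force: [0.4, 0.2, 0.3]
finger_gap: 0.001
gripper_force: 0.0
```

Request:
drive_tool:
  deltas:
    - [[390,-50,-80,0],[390,-50,-80,0],[390,-50,-80,0],[390,-50,-80,0],[390,-50,-80,0]]

```text
t: 8.85
tcp_pos: [0.9039, 0.3549, 0.2438]
tool_rot: [0.982, 0.126, 0.09, 0.107]
force: [0.9, -0.6, -0.1]
finger_gap: 0.005
gripper_force: 0.0
```

Request:
drive_tool:
  deltas:
    - [[390,-50,-80,0],[390,-50,-80,0],[390,-50,-80,0],[390,-50,-80,0],[390,-50,-80,0]]

```text
t: 9.27
tcp_pos: [0.9107, 0.3577, 0.253]
tool_rot: [0.981, 0.128, 0.105, 0.102]
force: [-0.3, -0.2, 0.3]
finger_gap: 0.004
gripper_force: 0.0
```

Request:
drive_tool:
  deltas:
    - [[390,-50,-80,0],[390,-50,-80,0],[390,-50,-80,0],[390,-50,-80,0],[390,-50,-80,0]]

```text
t: 9.68
tcp_pos: [0.9161, 0.3612, 0.2658]
tool_rot: [0.979, 0.13, 0.121, 0.098]
force: [-0.4, 0.0, -0.6]
finger_gap: -0.003
gripper_force: 0.0
```

```bash
python3 -c "
from h import *
s,R=st();d=np.array([np.cos(.45),np.sin(.45),.15]);print(R.T@d*400)"
```

```text
t 9.68 q [ 0.335  1.078  0.219 -0.241  1.64   1.601] tcp [0.9161 0.3612 0.2658] F [-0.4  0.  -0.6] zax [ 0.2621 -0.1611 -0.9515] xax [0.9372 0.2775 0.2112] tilt 17.9
[398.5206 -68.5208   9.2844]
```

Request:
drive_tool:
  deltas:
    - [[390,-70,-40,0],[390,-70,-40,0],[390,-70,-40,0],[390,-70,-40,0],[390,-70,-40,0]]

```text
t: 10.1
tcp_pos: [0.9226, 0.3705, 0.2644]
tool_rot: [0.977, 0.132, 0.136, 0.094]
force: [0.5, 0.1, -0.2]
finger_gap: 0.002
gripper_force: 0.0
```

Request:
drive_tool:
  deltas:
    - [[390,-70,-40,0],[390,-70,-40,0],[390,-70,-40,0],[390,-70,-40,0],[390,-70,-40,0]]

```text
t: 10.52
tcp_pos: [0.928, 0.3796, 0.2698]
tool_rot: [0.975, 0.133, 0.152, 0.089]
force: [0.1, -0.3, 0.2]
finger_gap: 0.001
gripper_force: 0.0
```

Request:
drive_tool:
  deltas:
    - [[390,-70,-40,0],[390,-70,-40,0],[390,-70,-40,0],[390,-70,-40,0],[390,-70,-40,0]]

```text
t: 10.93
tcp_pos: [0.9318, 0.3885, 0.2789]
tool_rot: [0.973, 0.135, 0.167, 0.085]
force: [0.4, -0.7, -0.6]
finger_gap: -0.004
gripper_force: 0.0
```

Request:
drive_tool:
  deltas:
    - [[390,-70,-20,0],[390,-70,-20,0],[390,-70,-20,0],[390,-70,-20,0],[390,-70,-20,0]]

```text
t: 11.35
tcp_pos: [0.9371, 0.3962, 0.284]
tool_rot: [0.97, 0.137, 0.182, 0.08]
force: [-0.7, -0.2, 1.2]
finger_gap: -0.005
gripper_force: 0.0
```

Request:
drive_tool:
  deltas:
    - [[390,-70,0,0],[390,-70,0,0],[390,-70,0,0],[390,-70,0,0],[390,-70,0,0]]

```text
t: 11.77
tcp_pos: [0.9439, 0.4032, 0.2866]
tool_rot: [0.968, 0.139, 0.197, 0.075]
force: [-0.6, 0.1, -0.0]
finger_gap: 0.0
gripper_force: 0.0
```

Request:
drive_tool:
  deltas:
    - [[390,-70,0,0],[390,-70,0,0],[390,-70,0,0],[390,-70,0,0],[390,-70,0,0]]

```text
t: 12.18
tcp_pos: [0.949, 0.4104, 0.2945]
tool_rot: [0.964, 0.14, 0.212, 0.071]
force: [-0.2, 0.4, 0.5]
finger_gap: 0.006
gripper_force: 0.0
```

```bash
python3 -c "
from h import *
s,R=st();d=np.array([np.cos(.45),np.sin(.45),.15]);print(R.T@d*400)"
```

```text
t 12.18 q [ 0.365  1.064  0.219 -0.228  1.468  1.626] tcp [0.949  0.4104 0.2945] F [-0.2  0.4  0.5] zax [ 0.4296 -0.0766 -0.8998] xax [0.8704 0.3006 0.39  ] tilt 25.9
[389.1869 -67.0142  87.4223]
```

Request:
drive_tool:
  deltas:
    - [[390,-60,30,0],[390,-60,30,0],[390,-60,30,0],[390,-60,30,0],[390,-60,30,0]]

```text
t: 12.6
tcp_pos: [0.9584, 0.4128, 0.2958]
tool_rot: [0.961, 0.142, 0.227, 0.066]
force: [-0.3, 0.5, -0.0]
finger_gap: -0.001
gripper_force: 0.0
```

Request:
drive_tool:
  deltas:
    - [[390,-60,30,0],[390,-60,30,0],[390,-60,30,0],[390,-60,30,0],[390,-60,30,0]]

```text
t: 13.02
tcp_pos: [0.9655, 0.4164, 0.3029]
tool_rot: [0.958, 0.144, 0.242, 0.061]
force: [-0.6, 0.9, 0.2]
finger_gap: -0.001
gripper_force: 0.0
```

Request:
drive_tool:
  deltas:
    - [[390,-60,30,0],[390,-60,30,0],[390,-60,30,0],[390,-60,30,0],[390,-60,30,0]]

```text
t: 13.43
tcp_pos: [0.9708, 0.4205, 0.3141]
tool_rot: [0.954, 0.145, 0.258, 0.056]
force: [-0.4, -0.8, 0.5]
finger_gap: 0.001
gripper_force: 0.0
```

Request:
drive_tool:
  deltas:
    - [[390,-60,30,0],[390,-60,30,0],[390,-60,30,0],[390,-60,30,0],[390,-60,30,0]]

```text
t: 13.85
tcp_pos: [0.9743, 0.4251, 0.3287]
tool_rot: [0.95, 0.147, 0.272, 0.052]
force: [-0.7, 0.0, -0.1]
finger_gap: 0.001
gripper_force: 0.0
```

Request:
drive_tool:
  deltas:
    - [[390,-60,30,0],[390,-60,30,0],[390,-60,30,0],[390,-60,30,0],[390,-60,30,0]]

```text
t: 14.27
tcp_pos: [0.9762, 0.4299, 0.3462]
tool_rot: [0.945, 0.148, 0.287, 0.047]
force: [0.4, 0.2, 0.9]
finger_gap: 0.002
gripper_force: 0.0
```

```bash
python3 -c "
from h import *
s,R=st();p=s['tcp_pos'];print('yax',R[:,1]);
for w in ([.62,.12,.34],[.36,-.30,.30],[.36,-.27,.20]): print(w,go(w,R,p))"
```

```text
t 14.27 q [ 0.367  1.03   0.219 -0.21   1.34   1.617] tcp [0.9762 0.4299 0.3462] F [0.4 0.2 0.9] zax [ 0.5563 -0.0034 -0.831 ] xax [0.7914 0.3069 0.5286] tilt 33.8
yax [ 0.2532 -0.9517  0.1735]
[0.62, 0.12, 0.34] [-380.3  203.7 -191.9]
[0.36, -0.3, 0.3] [-736.1  530.6 -301.9]
[0.36, -0.27, 0.2] [-779.8  484.7 -218.9]
```

The tool now leans 33.8° along +x. Next I'll travel back to a point in front of the feeder, straightening the spin (+0.312 rad) on the way.

Request:
drive_tool:
  deltas:
    - [[-29,23,-14,0.1],[-58,47,-29,0.2],[-87,70,-43,0.312],[-116,94,-58,0.312],[-145,117,-72,0.312]]

```text
t: 14.68
tcp_pos: [0.8529, 0.2774, 0.3495]
tool_rot: [0.957, -0.0, 0.291, 0.002]
force: [1.0, -0.5, 0.5]
finger_gap: 0.001
gripper_force: 0.0
```

```bash
python3 -c "
from h import *
s,R=st();p=s['tcp_pos'];print('yax',R[:,1]);
for w in ([.42,-.262,.36],[.414,-.262,.137],[.481,-.262,.037]): print(w,go(w,R,p))"
```

```text
t 14.68 q [ 0.234  0.645  1.014 -0.168  0.913  1.87 ] tcp [0.8529 0.2774 0.3495] F [ 1.  -0.5  0.5] zax [ 0.5566 -0.0034 -0.8308] xax [0.8308 0.0002 0.5566] tilt 33.8
yax [-0.0017 -1.      0.0029]
[0.42, -0.262, 0.36] [-353.9  540.2 -247.8]
[0.414, -0.262, 0.137] [-483.   539.5  -65.9]
[0.481, -0.262, 0.037] [-483.   539.1   54.5]
```

Request:
drive_tool:
  deltas:
    - [[-21,32,-15,0],[-42,64,-29,0],[-62,95,-44,0],[-83,127,-58,0],[-104,159,-73,0]]

```text
t: 15.1
tcp_pos: [0.7257, 0.1186, 0.353]
tool_rot: [0.957, -0.0, 0.291, 0.002]
force: [0.8, -0.4, -0.6]
finger_gap: 0.001
gripper_force: 0.0
```

Request:
drive_tool:
  deltas:
    - [[-21,32,-15,0],[-42,64,-29,0],[-62,95,-44,0],[-83,127,-58,0],[-104,159,-73,0]]

```text
t: 15.52
tcp_pos: [0.5986, -0.0398, 0.3564]
tool_rot: [0.957, 0.0, 0.291, 0.002]
force: [0.2, -0.7, -0.2]
finger_gap: -0.002
gripper_force: 0.0
```

Request:
drive_tool:
  deltas:
    - [[-21,32,-15,0],[-42,64,-29,0],[-62,95,-44,0],[-83,127,-58,0],[-104,159,-73,0]]

```text
t: 15.93
tcp_pos: [0.4713, -0.1986, 0.36]
tool_rot: [0.957, 0.0, 0.291, 0.003]
force: [0.3, -0.3, 0.5]
finger_gap: -0.0
gripper_force: 0.0
```

```bash
python3 -c "
from h import *
s,R=st();p=s['tcp_pos'];print('yax',R[:,1]);
for w in ([.42,-.262,.36],[.414,-.262,.137],[.481,-.262,.037]): print(w,go(w,R,p))"
```

```text
t 15.93 q [-0.882  0.048  1.915  0.596  0.866  0.367] tcp [ 0.4713 -0.1986  0.36  ] F [ 0.3 -0.3  0.5] zax [ 0.5573 -0.0048 -0.8303] xax [0.8303 0.0017 0.5573] tilt 33.9
yax [-0.0012 -1.      0.005 ]
[0.42, -0.262, 0.36] [-42.7  63.5 -28.3]
[0.414, -0.262, 0.137] [-171.9   62.4  153.5]
[0.481, -0.262, 0.037] [-172.    61.8  273.9]
```

Request:
drive_tool:
  deltas:
    - [[-22,32,-14,0],[-43,64,-28,0],[-43,64,-28,0],[-64,63,2,0],[-86,63,33,0]]

```text
t: 16.35
tcp_pos: [0.4195, -0.2645, 0.2861]
tool_rot: [0.956, -0.001, 0.292, 0.007]
force: [0.5, 0.4, -0.8]
finger_gap: -0.003
gripper_force: 0.0
```

Request:
drive_tool:
  deltas:
    - [[-21,0,30,0],[-43,0,60,0],[-65,0,91,0],[-86,0,121,0],[-86,0,121,0]]

```text
t: 16.77
tcp_pos: [0.4144, -0.2609, 0.1326]
tool_rot: [0.957, -0.001, 0.289, 0.001]
force: [0.8, -0.9, -0.2]
finger_gap: -0.0
gripper_force: 0.0
```

```bash
python3 -c "
from h import *
s,R=st();p=s['tcp_pos']
for w in ([.481,-.262,.037],[.480,-.240,.037],[.475,-.1005,.037]): print(w,go(w,R,p))
w=vision.snapshot('wrist');b=vision.snapshot('top');cv2.imwrite('pics/w1.png',w[:,:,::-1]);
cb=cv2.resize(b[180:330,235:435],None,fx=4,fy=4,interpolation=cv2.INTER_CUBIC);cv2.imwrite('pics/t1.png',cb[:,:,::-1])"
```

```text
t 16.77 q [-1.118  0.52   2.212  1.356  0.533 -0.79 ] tcp [ 0.4144 -0.2609  0.1326] F [ 0.8 -0.9 -0.2] zax [ 0.5532 -0.002  -0.8331] xax [ 0.8331 -0.0021  0.5532] tilt 33.6
[0.481, -0.262, 0.037] [  2.6   0.8 116.5]
[0.48, -0.24, 0.037] [  1.7 -21.2 115.9]
[0.475, -0.1005, 0.037] [  -2.8 -160.6  112.9]
```

View pics/w1.png

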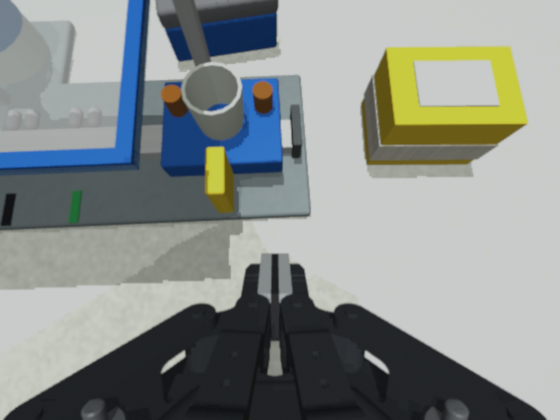

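The wrist view shows the yellow tab at (218,180), carrier behind it and the carton clear at right. The closed fingers, with tips at (275,260), line up on the −y side of the tab. I'll plunge along the tool axis.

Request:
drive_tool:
  deltas:
    - [[1,0,39,0],[2,0,78,0],[2,0,117,0],[2,0,117,0]]

```text
t: 17.2
tcp_pos: [0.4842, -0.2614, 0.0342]
tool_rot: [0.957, 0.0, 0.289, -0.0]
force: [0.0, -0.2, -0.4]
finger_gap: -0.001
gripper_force: 0.0
```

Request:
drive_tool:
  deltas:
    - [[-1,-20,0,0],[-1,-40,-1,0],[-2,-55,-1,0],[-3,-70,-2,0],[-3,-80,-2,0]]

```text
t: 17.62
tcp_pos: [0.4791, -0.1814, 0.0419]
tool_rot: [0.956, -0.0, 0.292, 0.003]
force: [-1.0, -0.8, -0.0]
finger_gap: 0.003
gripper_force: 0.8
```

```bash
python3 -c "
from h import *
m=vision.camera_model('wrist')
s,R=st();p=s['tcp_pos']
for w in ([.476,-.115,.037],[.475,-.1005,.037]): print(w,go(w,R,p))
w=vision.snapshot('wrist');cv2.imwrite('pics/w2.png',w[:,:,::-1]);
h=cv2.cvtColor(w,cv2.COLOR_RGB2HSV);H,S,V=[h[:,:,i].astype(int) for i in range(3)]
for nm,k in(('grn',(H>40)&(H<85)&(S>80)&(V>40)),('yel',(H>20)&(H<32)&(S>130)&(V>60))):
    n,l,st_,c=cv2.connectedComponentsWithStats(k.astype(np.uint8))
    for i in range(1,n):
        if st_[i,4]>20: print(nm,st_[i],c[i],plane('wrist',c[i],.012,m))
"
```

```text
t 17.62 q [-0.833  0.787  2.25   2.189  0.527 -1.428] tcp [ 0.4791 -0.1814  0.0419] F [-1.  -0.8 -0. ] zax [ 0.559  -0.0054 -0.8292] xax [0.8292 0.0015 0.559 ] tilt 34.0
[0.476, -0.115, 0.037] [ -5.2 -66.4   2. ]
[0.475, -0.1005, 0.037] [ -6.  -80.9   1.3]
grn [ 90 246  20  53 796] [ 99.407  272.1947] [ 0.482 -0.078  0.012]
yel [ 511  103   49  100 1545] [529.0155 156.5515] [ 0.5558 -0.347   0.012 ]
yel [ 200  201   48   94 3999] [221.9822 249.0973] [ 0.4955 -0.1493  0.012 ]
```

View pics/w2.png

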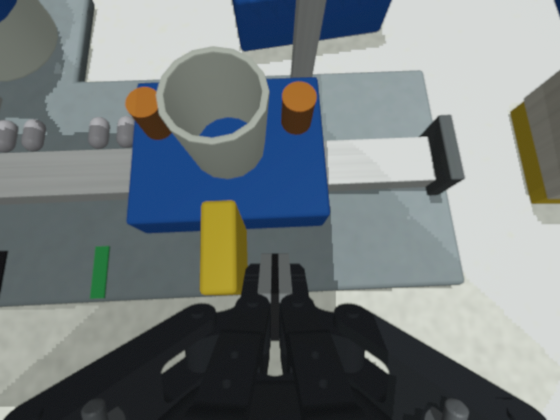

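The tab, with its top face at about (219,248), is being pushed by the fingers. The green stripe is at (99,272), which puts the station at y = −0.078. I'll push on and measure.

Request:
drive_tool:
  deltas:
    - [[-1,-14,0,0],[-2,-26,1,0],[-3,-38,1,0],[-4,-48,1,0],[-4,-50,1,0]]

```text
t: 18.08
tcp_pos: [0.4764, -0.131, 0.0381]
tool_rot: [0.956, 0.0, 0.292, 0.002]
force: [0.2, 0.0, 0.6]
finger_gap: -0.004
gripper_force: 0.0
```

```bash
cat >> h.py <<'E'
def tab():
    m=vision.camera_model('wrist');s,R=st();w=vision.snapshot('wrist')
    h=cv2.cvtColor(w,cv2.COLOR_RGB2HSV);H,S,V=[h[:,:,i].astype(int) for i in range(3)]
    k=((H>18)&(H<34)&(S>130)&(V>60)).astype(np.uint8);n,l,q,c=cv2.connectedComponentsWithStats(k)
    d=[(np.linalg.norm(plane('wrist',c[i],.085,m)-s['tcp_pos']),i) for i in range(1,n) if q[i,4]>200]
    i=min(d)[1];v=V[l==i];th=cv2.threshold(v.astype(np.uint8),0,255,cv2.THRESH_OTSU)[0]
    ys,xs=np.where((l==i)&(V>th));y0,y1=np.percentile(ys,[2,98])
    b=(ys>y0+.3*(y1-y0))&(ys<y0+.7*(y1-y0));u0,u1=np.percentile(xs[b],[3,97]);vc=(y0+y1)/2
    print('th',th,'px',u0,u1,y0,y1,'edges',plane('wrist',(u0-.5,vc),.085,m),plane('wrist',(u1+.5,vc),.085,m),'ctr',plane('wrist',((u0+u1)/2,vc),.085,m))
    ys,xs=np.where((H>40)&(H<85)&(S>80)&(V>40))
    if len(xs)>50: print('grn',plane('wrist',(xs.mean(),ys.mean()),.012,m),xs.mean(),ys.mean(),len(xs))
    return w,s,R
E
python3 -c "
from h import *
w,s,R=tab();cv2.imwrite('pics/w3.png',w[:,:,::-1])"
```

```text
t 18.08 q [-0.732  0.816  2.316  2.407  0.586 -1.567] tcp [ 0.4764 -0.131   0.0381] F [0.2 0.  0.6] zax [ 0.5588 -0.0036 -0.8293] xax [0.8293 0.0018 0.5588] tilt 34.0
th 137.0 px 195.0 229.0 199.0 290.0 edges [ 0.4836 -0.1012  0.085 ] [ 0.4836 -0.1139  0.085 ] ctr [ 0.4836 -0.1075  0.085 ]
grn [ 0.4822 -0.0782  0.012 ] 184.5524296675192 266.23785166240407 782
```

View pics/w3.png

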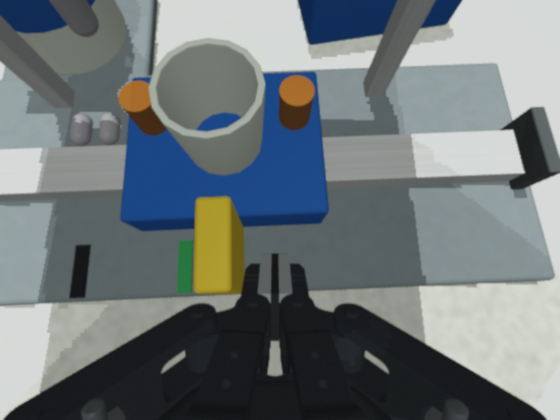

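The tab is at y = −0.1075 and the station at −0.078, so 29 mm remain. I'll approach slowly.

Request:
drive_tool:
  deltas:
    - [[0,-5,0,0],[0,-10,0,0],[-1,-14,0,0],[-1,-17,0,0],[-1,-19,0,0]]

```text
t: 18.55
tcp_pos: [0.4761, -0.1176, 0.0363]
tool_rot: [0.956, -0.007, 0.292, 0.005]
force: [-12.6, -24.7, 13.5]
finger_gap: 0.003
gripper_force: 12.5
```

Request:
drive_tool:
  deltas:
    - [[0,-1,0,0],[0,-2,0,0],[0,-3,0,0],[0,-4,0,0],[0,-5,0,0]]

```text
t: 18.97
tcp_pos: [0.4758, -0.111, 0.0362]
tool_rot: [0.956, -0.004, 0.292, 0.004]
force: [-1.7, -4.3, 2.5]
finger_gap: -0.0
gripper_force: 2.4
```

```bash
python3 -c "
from h import *
w,s,R=tab()"
```

```text
t 18.97 q [-0.68   0.831  2.339  2.504  0.615 -1.611] tcp [ 0.4758 -0.111   0.0362] F [-1.7 -4.3  2.5] zax [ 0.5585 -0.0097 -0.8295] xax [ 0.8295 -0.005   0.5585] tilt 34.0
th 138.0 px 198.07999999999998 232.0 199.0 291.0 edges [ 0.4829 -0.0827  0.085 ] [ 0.4828 -0.0952  0.085 ] ctr [ 0.4828 -0.089   0.085 ]
```

Request:
drive_tool:
  deltas:
    - [[0,-1,0,0],[0,-1,0,0],[0,-2,0,0],[0,-2,0,0]]

```text
t: 19.35
tcp_pos: [0.4746, -0.1048, 0.0351]
tool_rot: [0.957, 0.0, 0.29, 0.001]
force: [0.8, -0.4, 0.1]
finger_gap: -0.002
gripper_force: 0.3
```

```bash
python3 -c "
from h import *
w,s,R=tab();cv2.imwrite('pics/w4.png',w[:,:,::-1])"
```

```text
t 19.35 q [-0.671  0.834  2.343  2.507  0.617 -1.613] tcp [ 0.4746 -0.1048  0.0351] F [ 0.8 -0.4  0.1] zax [ 0.5551 -0.0022 -0.8318] xax [0.8318 0.0009 0.5551] tilt 33.7
th 138.0 px 197.0 232.0 196.0 288.0 edges [ 0.4825 -0.0764  0.085 ] [ 0.4825 -0.0892  0.085 ] ctr [ 0.4825 -0.0828  0.085 ]
```

View pics/w4.png

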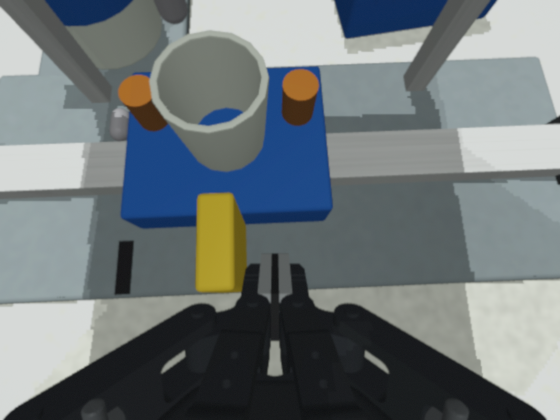

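The tab is at (215,240), past the green stripe, which it now hides. The black stripe is well ahead at (124,267). About 4 to 5 mm remain.

Request:
drive_tool:
  deltas:
    - [[0,-1,0,0],[0,-2,0,0],[0,-2,0,0]]

```text
t: 19.65
tcp_pos: [0.4744, -0.1028, 0.0351]
tool_rot: [0.957, -0.0, 0.29, 0.001]
force: [0.2, 0.0, -0.6]
finger_gap: -0.001
gripper_force: 0.0
```

```bash
python3 -c "
from h import *
w,s,R=tab()"
```

```text
t 19.65 q [-0.666  0.835  2.345  2.514  0.619 -1.616] tcp [ 0.4744 -0.1028  0.0351] F [ 0.2  0.  -0.6] zax [ 0.5549 -0.0023 -0.8319] xax [0.8319 0.0006 0.5549] tilt 33.7
th 138.0 px 196.0 230.0 196.0 288.0 edges [ 0.4824 -0.074   0.085 ] [ 0.4824 -0.0865  0.085 ] ctr [ 0.4824 -0.0802  0.085 ]
```

Request:
drive_tool:
  deltas:
    - [[0,-1,0,0],[0,-2,0,0],[0,-2,0,0]]

```text
t: 19.95
tcp_pos: [0.4748, -0.1012, 0.0353]
tool_rot: [0.957, -0.0, 0.29, 0.002]
force: [0.0, -0.5, 1.1]
finger_gap: 0.001
gripper_force: 0.0
```

```bash
python3 -c "
from h import *
w,s,R=tab()"
```

```text
t 19.95 q [-0.661  0.835  2.347  2.521  0.621 -1.618] tcp [ 0.4748 -0.1012  0.0353] F [ 0.  -0.5  1.1] zax [ 0.5557 -0.0031 -0.8314] xax [0.8314 0.0003 0.5557] tilt 33.8
th 138.0 px 196.0 230.0 197.0 289.0 edges [ 0.4824 -0.0725  0.085 ] [ 0.4823 -0.0849  0.085 ] ctr [ 0.4823 -0.0787  0.085 ]
```

The tab is now at y = −0.0787, matching the station at −0.078. I'll back off a little and check where the carrier settles.

Request:
drive_tool:
  deltas:
    - [[0,6,0,0],[0,12,0,0],[0,12,0,0]]

```text
t: 20.25
tcp_pos: [0.4756, -0.1154, 0.0354]
tool_rot: [0.957, -0.001, 0.291, 0.003]
force: [-0.1, -0.0, 0.4]
finger_gap: -0.001
gripper_force: 0.0
```

```bash
python3 -c "
from h import *
m=vision.camera_model('wrist')
w,s,R=tab()
h=cv2.cvtColor(w,cv2.COLOR_RGB2HSV);k=((h[:,:,2]<35)).astype(np.uint8);k[:,250:]=0
n,l,q,c=cv2.connectedComponentsWithStats(k)
for i in range(1,n):
  if 150<q[i,4]<3000: print('blk',q[i],c[i],plane('wrist',c[i],.012,m))
np.save('w5.npy',w)"
```

```text
t 20.25 q [-0.694  0.83   2.333  2.478  0.608 -1.603] tcp [ 0.4756 -0.1154  0.0354] F [-0.1 -0.   0.4] zax [ 0.5572 -0.0055 -0.8304] xax [ 0.8304 -0.0008  0.5572] tilt 33.9
th 136.0 px 156.09 191.0 199.0 292.0 edges [ 0.4823 -0.0725  0.085 ] [ 0.4823 -0.0852  0.085 ] ctr [ 0.4823 -0.0788  0.085 ]
blk [ 96 244  18  52 667] [104.8996 269.91  ] [ 0.4795 -0.0182  0.012 ]
```

The carrier stayed at y = −0.079, which is 60.6 mm short of the black stripe (60 expected), so it is home. Next I'll withdraw along the tool axis and rise.

Request:
drive_tool:
  deltas:
    - [[0,1,-38,0],[0,1,-76,0],[0,1,-114,0],[0,1,-150,0],[0,1,-150,0]]

```text
t: 20.72
tcp_pos: [0.3951, -0.1166, 0.1638]
tool_rot: [0.957, -0.001, 0.289, 0.002]
force: [0.3, -1.0, -0.3]
finger_gap: -0.0
gripper_force: 0.0
```

Request:
drive_tool:
  deltas:
    - [[22,0,-33,0],[44,0,-66,0],[66,0,-100,0],[88,0,-133,0],[100,0,-149,0]]

```text
t: 21.13
tcp_pos: [0.404, -0.1114, 0.2545]
tool_rot: [0.956, 0.003, 0.295, -0.005]
force: [1.0, -0.1, -0.5]
finger_gap: -0.004
gripper_force: 0.0
```

```bash
python3 -c "
from h import *
s,R=st();p=s['tcp_pos'];print('yax',R[:,1])
print(go([.648,.007,.30],R,p),go([.648,.007,.26],R,p))
b=vision.snapshot('top');cv2.imwrite('pics/t6.png',cv2.resize(b[170:320,160:460],None,fx=2.6,fy=2.6,interpolation=cv2.INTER_CUBIC)[:,:,::-1])"
```

```text
t 21.13 q [-0.886  0.081  2.29   0.936  0.583 -0.076] tcp [ 0.404  -0.1114  0.2545] F [ 1.  -0.1 -0.5] zax [ 0.5631  0.0114 -0.8263] xax [0.8263 0.0026 0.5632] tilt 34.3
yax [ 0.0086 -0.9999 -0.008 ]
[ 227.5 -116.7  101.2] [ 205.  -116.4  134.2]
```

View pics/t6.png

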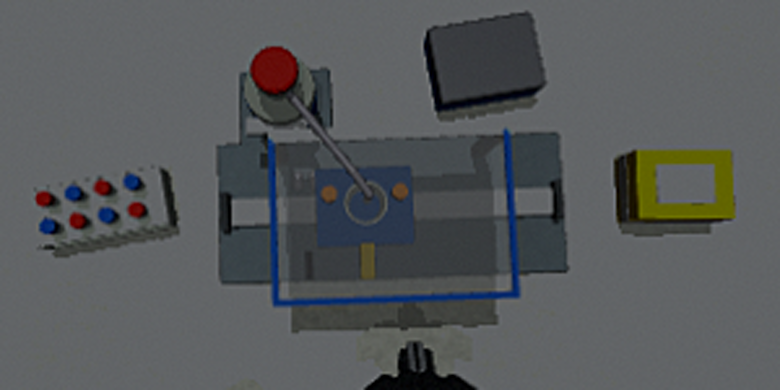

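The top view shows the cup at (366,205) under the spout end at (369,192). The tab is over the station and the bystanders haven't moved. On to the pump cap at (274,70).

Request:
drive_tool:
  deltas:
    - [[21,0,-31,0],[43,0,-62,0],[69,-17,-39,0],[95,-33,-16,0],[122,-50,8,0]]

```text
t: 21.6
tcp_pos: [0.5108, -0.0619, 0.3194]
tool_rot: [0.954, 0.002, 0.299, -0.003]
force: [-0.5, -1.8, -0.9]
finger_gap: 0.004
gripper_force: 0.0
```

Request:
drive_tool:
  deltas:
    - [[26,-17,23,0],[53,-33,47,0],[79,-50,70,0],[104,-67,92,0],[104,-67,92,0]]

```text
t: 22.02
tcp_pos: [0.6515, 0.0096, 0.2992]
tool_rot: [0.955, 0.005, 0.297, -0.005]
force: [-0.0, -1.3, 0.5]
finger_gap: 0.003
gripper_force: 0.0
```

```bash
python3 -c "
from h import *
m=vision.camera_model('wrist');s,R=st();p=s['tcp_pos'];w=vision.snapshot('wrist')
h=cv2.cvtColor(w,cv2.COLOR_RGB2HSV).astype(int);k=((h[:,:,0]<6)|(h[:,:,0]>174))&(h[:,:,1]>150)&(h[:,:,2]>60)
n,l,q,c=cv2.connectedComponentsWithStats(k.astype(np.uint8))
for i in range(1,n):
  if q[i,4]>100: print(q[i],c[i],plane('wrist',c[i],.242,m))
print(go([.648,.007,.30],R,p),go([.648,.007,.253],R,p))
cv2.imwrite('pics/w7.png',w[:,:,::-1])"
```

```text
t 22.02 q [-0.22   0.316  1.759  0.292  0.495  1.123] tcp [0.6515 0.0096 0.2992] F [-0.  -1.3  0.5] zax [ 0.5664  0.0134 -0.824 ] xax [0.824  0.0073 0.5665] tilt 34.5
[ 456    0  104  126 1839] [500.5574  75.8951] [ 0.8135 -0.168   0.242 ]
[-2.4  2.5 -2.7] [-29.1   2.9  36. ]
```

View pics/w7.png

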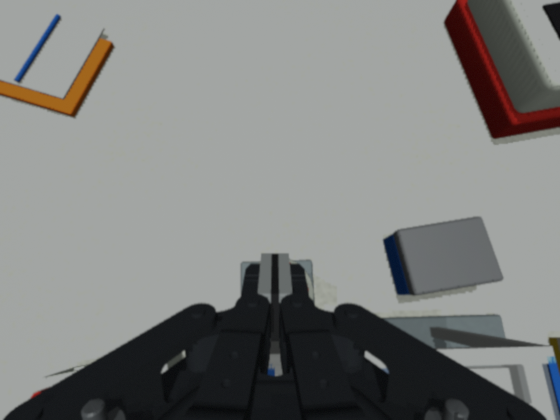

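The cap is hidden under the gripper at (275,330), as expected from above. I'll come down to just over it and then press in steps.

Request:
drive_tool:
  deltas:
    - [[-10,1,12,0],[-20,2,24,0],[-29,3,36,0],[-29,3,36,0]]

```text
t: 22.4
tcp_pos: [0.6394, 0.0043, 0.2498]
tool_rot: [0.957, 0.003, 0.291, -0.006]
force: [0.6, 0.6, -0.7]
finger_gap: 0.003
gripper_force: 0.0
```

Request:
drive_tool:
  deltas:
    - [[-2,0,3,0],[-4,0,6,0],[-6,0,9,0],[-6,0,9,0]]

```text
t: 22.73
tcp_pos: [0.6439, 0.0039, 0.2443]
tool_rot: [0.955, 0.003, 0.297, -0.004]
force: [-3.7, -1.6, 5.4]
finger_gap: 0.003
gripper_force: 2.4
```

```bash
python3 -c "
from h import *
s,R=st();p=s['tcp_pos'];print(go([.648,.007,.236],R,p))"
```

```text
t 22.73 q [-0.234  0.388  1.841  0.42   0.353  0.976] tcp [0.6439 0.0039 0.2443] F [-3.7 -1.6  5.4] zax [ 0.5668  0.01   -0.8238] xax [0.8238 0.0041 0.5669] tilt 34.5
[-1.3 -3.   9.2]
```

Contact: 5.4 N upward at TCP z = 0.244. Now the full press.

Request:
drive_tool:
  deltas:
    - [[-2,0,3,0],[-4,0,6,0],[-6,0,9,0],[-7,0,10,0],[-7,0,10,0]]

```text
t: 23.15
tcp_pos: [0.6444, 0.004, 0.2343]
tool_rot: [0.954, 0.004, 0.299, -0.004]
force: [-7.0, -1.1, 11.2]
finger_gap: 0.005
gripper_force: 5.7
```

```bash
python3 -c "
from h import *
s,R=st()"
```

```text
t 23.15 q [-0.233  0.405  1.853  0.459  0.324  0.935] tcp [0.6444 0.004  0.2343] F [-7.  -1.1 11.2] zax [ 0.5699  0.0094 -0.8216] xax [0.8216 0.0048 0.57  ] tilt 34.8
```

Request:
drive_tool:
  deltas:
    - [[-1,0,2,0],[-2,0,3,0],[-2,0,4,0],[-2,0,4,0],[-2,0,4,0]]

```text
t: 23.57
tcp_pos: [0.6448, 0.0039, 0.2338]
tool_rot: [0.954, 0.004, 0.301, -0.003]
force: [-22.9, -2.2, 34.9]
finger_gap: -0.0
gripper_force: 17.0
```

```bash
python3 -c "
from h import *
s,R=st()"
```

```text
t 23.57 q [-0.233  0.406  1.856  0.472  0.315  0.92 ] tcp [0.6448 0.0039 0.2338] F [-22.9  -2.2  34.9] zax [ 0.5743  0.0084 -0.8186] xax [0.8186 0.0058 0.5743] tilt 35.1
```

The force jumped to 35 N with almost no further travel, so the cap is at its bottom stop. I'll release straight up, clear the cap and check.

Request:
drive_tool:
  deltas:
    - [[6,0,-8,0],[14,0,-20,0],[28,0,-41,0],[45,0,-65,0],[60,0,-86,0]]

```text
t: 23.98
tcp_pos: [0.6449, 0.0038, 0.3336]
tool_rot: [0.955, 0.004, 0.296, -0.004]
force: [0.9, 0.1, 0.8]
finger_gap: -0.001
gripper_force: 0.0
```

Request:
drive_tool:
  deltas:
    - [[-10,0,-30,0],[-20,0,-60,0],[-30,0,-90,0],[-40,0,-120,0],[-40,0,-120,0]]

```text
t: 24.4
tcp_pos: [0.5419, 0.0029, 0.4125]
tool_rot: [0.954, 0.004, 0.299, -0.004]
force: [0.3, -0.1, -0.2]
finger_gap: 0.001
gripper_force: 0.0
```

```bash
python3 -c "
from h import *
s,R=st();b=vision.snapshot('top');a=vision.snapshot('scene')
o=np.load('b.npy')
def mk(im,f):
  h=cv2.cvtColor(im,cv2.COLOR_RGB2HSV).astype(int);return f(*[h[:,:,i] for i in range(3)])
yel=lambda h,s,v:(h>20)&(h<32)&(s>130)&(v>60)
red=lambda h,s,v:((h<6)|(h>174))&(s>150)&(v>80)
def cen(im,f,x0,y0,x1,y1):
  ys,xs=np.where(mk(im,f)[y0:y1,x0:x1]);return len(xs),xs.mean()+x0,ys.mean()+y0
for im in(o,b): print('carton',cen(im,yel,395,220,450,270),'cap',cen(im,red,245,175,290,215),'rack',cen(im,red,165,230,235,270))
for im in(np.load('a.npy'),a): print('scene cap',cen(im,red,284,184,310,205))
cv2.imwrite('pics/t8.png',cv2.resize(b[170:320,160:460],None,fx=2.6,fy=2.6)[:,:,::-1])
k=mk(b,lambda h,s,v:(h>18)&(h<34)&(s>60)&(v>40))[250:285,270:365];ys,xs=np.where(k);u=(xs.mean()+270,ys.mean()+250);print('tab',u,len(xs),plane('top',u,.085))"
```

```text
t 24.4 q [-0.302  0.006  1.81   0.263  0.759  1.121] tcp [0.5419 0.0029 0.4125] F [ 0.3 -0.1 -0.2] zax [ 0.5704  0.0096 -0.8213] xax [0.8213 0.0056 0.5705] tilt 34.8
carton (604, np.float64(423.11920529801324), np.float64(240.8725165562914)) cap (227, np.float64(265.0484581497797), np.float64(195.87665198237886)) rack (85, np.float64(193.8470588235294), np.float64(248.0705882352941))
carton (612, np.float64(423.0212418300654), np.float64(240.87745098039215)) cap (239, np.float64(265.0460251046025), np.float64(196.0753138075314)) rack (88, np.float64(194.23863636363637), np.float64(247.95454545454544))
scene cap (125, np.float64(294.72), np.float64(192.44))
scene cap (125, np.float64(294.72), np.float64(192.44))
tab (np.float64(300.910447761194), np.float64(269.86567164179104)) 67 [ 0.4831 -0.079   0.085 ]
```

The cap is back up at exactly its starting pixel, the tab is at y = −0.079 (home), the bystanders are unmoved and the tool is clear. Handing in.

```bash
python3 -c "
from station import manip
print(manip.sign_off())"
```

```text
the job is handed in; nothing more can be done
None
```

The job is handed in at about 24 s of the 48 s allowed, with no verdict returned: the carrier reads home in the green station to about 1 mm, the pump cap was pressed to its stop and is back up, the rack and carton read unmoved, and the tip box, checked only by eye before the press, also looked in place.

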